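# Lock the tray cassette with its locking rod

### The arm

A 7-joint arm with a two-finger parallel gripper is mounted at the origin on a cart in front of the work surface, level with it; the furniture and walls round the work are solid. World frame = base frame: x ahead of the robot, y to its left, z up, the work surface at z = 0. Lengths are in m, angles in rad, forces in N, time in s.
With the tool pointing down it reaches from about 0.425 to 0.95 m from the base axis. Payload 16.7 kg.
Tool frame: the origin (TCP) lies on the centre line of the jaws, within the pads' length; the fingertips stand 14 mm ahead of it and the grasp point (between the pads) lies 5 mm behind it; z points along the fingers, y is the line along which they close (so a half turn about z gives the same grasp; the last joint's range is limited). The gripper opens to 94 mm and grips with 3 to 60 N. Pads are 16 mm wide; open, the fingers measure 119 mm over their backs; the gripper's body (75 mm by 177 mm) begins 78 mm behind the grasp point.
Start: joints at [-1.276, 0.426, 0.074, 1.606, -0.034, 1.111, -0.067], TCP at [0.29, 0.61, 0.219] pointing down, gripper open.
Joint ranges: [-2.85, 2.85], [-0.5, 2.14], [-1.23, 1.37], [0.21, 2.46], [-1.02, 4.16], [0.16, 2.05], [-2.73, 2.73]. Speed limits (rad/s): [1.89, 1.89, 2.39, 2.39, 3.01, 3.01, 3.01].

### API

Orientations are given as a 3x3 rotation matrix whose columns are the frame's x, y, z axes.
In Python, from rig import r gives the robot as it stands. The module is installed in compiled form; this text tells all that it offers.
- The arm moves only by the shell command python3 -m jog 'ROWS' [FORCE]. ROWS is JSON, a list of rows, each an object with "slide": the shift along the tool's x, y, z in mm, a list of three; "turn": the turn, a rotation vector about the tool's x, y, z in degrees, a list of three; "claw": the opening, from 0 (shut) to 1 (fully open). In form: [{"slide": [dx, dy, dz], "turn": [ax, ay, az], "claw": claw}, ...]. A call has 1 to 12 rows; each row is the pose to reach, as a shift and turn from the pose commanded when the call began, along the tool's axes at that moment; what a row does not reach only later rows make up. A row lasts 1/12 s, in which the tool goes at most 41.7 mm and 7.16 degrees, less where a joint would pass 70% of its speed; a pose out of reach is approached as far as the arm can. A call with a gripper value outside its range is refused whole. The fingers move at their own pace and stop on an object; FORCE is the grip in N (left out, the last holds). Time passes only in rows, so rows that repeat a pose let the fingers close. It gives the time, the measured TCP pose, the force, the opening and the grip force at its end, in the units of the state.
- r.observe(): the state, without advancing time (a new reading comes with each control period).
- r.get_image(name): name is "scene" or "top" or "wrist"; returns the picture (480x640x3 uint8, red, green, blue); there is no depth.
- r.camera_info(name): a dict with "vertical_fov" (degrees; the focal length in pixels is half the picture's height over the tangent of half this angle, whatever the lens; pixels are square), "cx", "cy" (the principal point, pixels), "R" (3x3) and "t" (3): a world point X has camera coordinates R X + t. Camera axes: x right, y down, z forward; pixel columns grow to the right and rows downward; lengths in m; the calibration is good to about 2 mm. A picture is of the moment at which its call begins: read the wrist's pose just before it. camera_info takes no time and is no camera call; for the wrist camera it gives the pose at the moment of the call.
- r.finish_job(): hands the job in; it is judged then, once.
The state is a dict: "clock": time; "joint_positions": joint angles; "joint_vel": joint speeds; "joint_efforts": joint torques, N m; "tool_pos": TCP position; "ee_rot": TCP orientation; "force": force on the tool from outside, world axes, zero at the start; "torque": the same for the moment, N m; "grip_width": finger opening in m; "gripper_force": force on a finger pad.
Only numpy, scipy, OpenCV 4.12 (cv2) and the standard library are available. Lean on these libraries where they do the work, as an engineer would, in place of code of your own. Each camera call takes 0.05 s, during which the arm holds its last target. There are 200 camera calls.

### The job

Take the locking rod out of its stand and thread it down through the eyes of the three sliding trays of the metal cassette, top to bottom, and on into the socket in the cassette's foot, until the rod's collar rests flush on the top tray's eye; then let go. The trays are not lined up with each other, so feel for each eye and shift the rod (and the trays it already holds) along the slide direction as needed: be gentle, the rod must never push on the cassette with more than 30 N. Leave the two vials and the beaker where they stand.

Things in the scene. Friction and masses are not known exactly. Their poses are not given: they have to be found in the camera images.
- cassette: Fixed aluminium cassette, 124 mm wide, 98 mm high, holding 3 steel trays one above another. Origin on the bench under the locking axis (the socket's); z up; trays slide along its x, which points into the housing (x = 34 to 140 mm). Each tray has about 1 N of friction, slides alone within +-13 mm, and starts anywhere within +-8 mm of the locking axis, always at y = 0.
- eye_top (a point): Centre of the top tray's hole at its eye's upper face, 95 mm above the bench. Each eye is a 34 x 28 mm lug, 6 mm thick, with a vertical 12 mm through hole. The middle and bottom eyes' upper faces are 65 and 35 mm above the bench; where they stand along x is not given and must be found. A tip over about 2 mm off a hole lands on the lug's face. Axes as the cassette's.
- socket (a point): Mouth of the blind socket in the cassette's foot, on the locking axis below the bottom eye, 14 mm above the bench; hole 13 mm diameter, 12 mm deep. Fixed to the cassette; axes as the cassette's.
- rod_head (a point): Centre of the rod's square black grip head, 16 x 16 mm, 40 mm high, faces square to this frame's x and y, z up along the rod. Below it a collar 22 mm diameter, 4 mm thick, underside 24 mm below this point; then a steel shaft 10 mm diameter, 91 mm long, its last 2 mm tapered to a 7.6 mm flat. About 0.12 kg. Starts upright in the stand.
- rod_tip (a point): Centre of the flat lower end of the rod, 115 mm below the centre of the head. With the collar resting on the top eye it is 4 mm above the bench.
- stand: Fixed grey plastic block 40 x 40 mm, 50 mm high (82 mm long in x with its two feet), holding the rod upright in a 12 mm hole, 42 mm deep. Origin on the bench at the block's centre. Only parks the rod.
- vial_a: Glass vial with screw cap, 27 mm diameter, 60 mm high, standing near the stand; bystander. Origin at the centre of its underside.
- vial_b: Second glass vial, 27 mm diameter, 60 mm high, standing near the stand; bystander. Origin at the centre of its underside.
- beaker: Glass beaker 62 mm diameter, 82 mm high, standing beside the cassette; bystander. Origin at the centre of its underside.

How it is judged:
By the outcome, as a careful person would: the job done as asked, in the order asked, and still so for the second after the job is handed in, with the robot touching nothing.
It also fails if it takes over 72 s, if anything falls off the work surface, if the arm or the gripper's body presses on something with over 40 N, if the wrist force passes 120 N, or if a joint passes its speed limit or range.

## Working session

There is one attempt and no reset: what is moved stays moved. The work goes in short steps, Python scripts to look and compute and a shell command to move; the robot and the scene stay as the last step left them, time stands still between calls to the robot, and variables do not carry over. Pictures are saved under pics/ and viewed, at most 10 in all, crops included, and the job is handed in when it is done.

```bash
mkdir -p pics
python3 - <<'E'
from rig import r
import cv2,numpy as np
o=r.observe();print({k:np.round(v,3).tolist() for k,v in o.items()})
for n in("scene","top"):
    c=r.camera_info(n);print(n,c)
    cv2.imwrite(f"pics/{n}0.png",r.get_image(n)[:,:,::-1])
E
```

```text
{'clock': 0.0, 'joint_positions': [-1.276, 0.427, 0.074, 1.607, -0.034, 1.111, -0.067], 'joint_vel': [0.001, -0.0, 0.001, -0.0, 0.001, -0.001, -0.002], 'joint_efforts': [0.0, -93.583, 3.667, -45.418, -0.049, 0.02, 0.0], 'tool_pos': [0.29, 0.609, 0.219], 'ee_rot': [[-0.903, 0.429, -0.0], [0.429, 0.903, -0.001], [-0.0, -0.001, -1.0]], 'force': [-0.283, -0.582, 1.081], 'torque': [0.0, -0.003, 0.003], 'gripper_force': 0.0, 'grip_width': 0.094}
scene {'vertical_fov': 50.28887230812581, 'cx': 316.88234761795576, 'cy': 235.6731852471826, 'R': array([[-0.86791954, -0.49670014,  0.00215281],
       [-0.3902331 ,  0.67918781, -0.62162854],
       [ 0.30730082, -0.54036366, -0.78330921]]), 't': array([0.49125778, 0.29661597, 0.76348097])}
top {'vertical_fov': 52.059948139879644, 'cx': 315.3225900959745, 'cy': 248.50205527007518, 'R': array([[ 2.74738772e-02, -9.99617025e-01,  3.31488442e-03],
       [-9.94489260e-01, -2.76682785e-02, -1.01121598e-01],
       [ 1.01174588e-01, -5.18414591e-04, -9.94868551e-01]]), 't': array([-0.04552897,  0.57436603,  1.14519045])}
```

View pics/scene0.png

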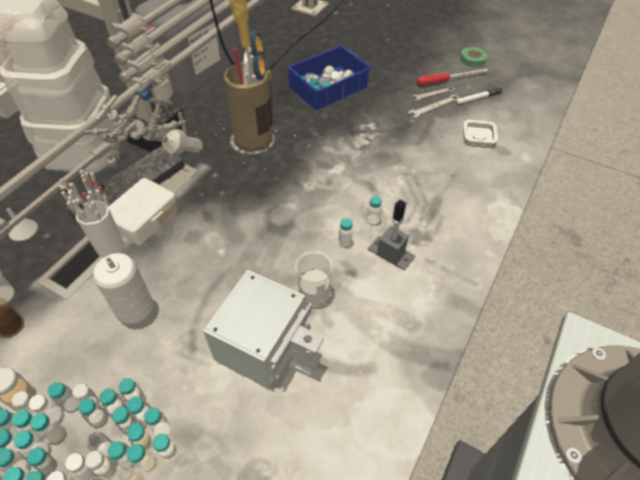

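View pics/top0.png

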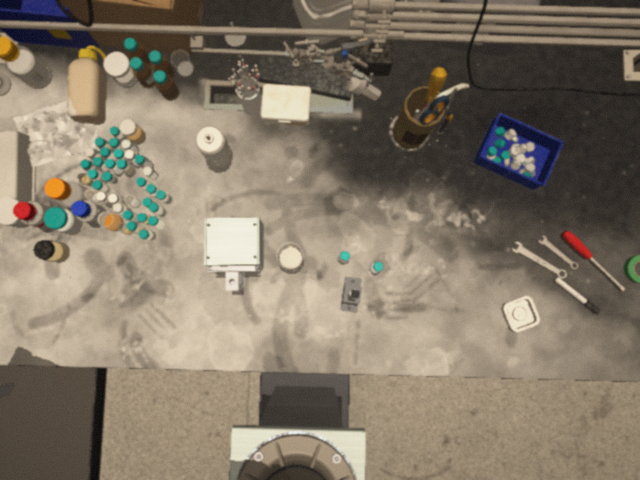

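Scene: cassette at about (260,325), eyes at (305,340), rod head at (399,208), stand (393,245), vials (346,228) and (375,205), beaker (315,275). Top: cassette (233,245), top eye (233,281), rod head (352,291), vials (344,257), (377,267), beaker (291,259). Next I'll enlarge the key regions.

```bash
cat > h.py <<'E'
import numpy as np,cv2
from rig import r
def ray(c,u,v):
    f=240/np.tan(np.radians(c["vertical_fov"]/2)); R=np.array(c["R"]);t=np.array(c["t"])
    return -R.T@t, R.T@np.array([(u-c["cx"])/f,(v-c["cy"])/f,1])
def onz(c,u,v,z):
    o,d=ray(c,u,v); return o+d*(z-o[2])/d[2]
def proj(c,X):
    f=240/np.tan(np.radians(c["vertical_fov"]/2)); p=np.array(c["R"])@np.array(X)+np.array(c["t"]); return np.round([f*p[0]/p[2]+c["cx"],f*p[1]/p[2]+c["cy"]],1)
E
python3 - <<'E'
import cv2,numpy as np
from h import *
s=cv2.imread("pics/scene0.png");t=cv2.imread("pics/top0.png")
cr=lambda im,x,y,w,h:cv2.resize(im[y:y+h,x:x+w],(400,300),interpolation=cv2.INTER_CUBIC)
cv2.imwrite("pics/comp.png",np.vstack([np.hstack([cr(s,250,310,100,75),cr(s,350,190,100,75)]),np.hstack([cr(t,190,220,100,75),cr(t,310,245,100,75)])]))
ct=r.camera_info("top");cs=r.camera_info("scene")
for n,u,v,z in[("head",352,291,.14),("eye",233,281,.095),("va",344,257,.06),("vb",377,267,.06),("beak",291,259,.08)]:
    X=onz(ct,u,v,z);print(n,X.round(3),proj(cs,X))
E
```

```text
head [ 0.475 -0.111  0.14 ] [396.9 205.4]
eye [0.49  0.153 0.095] [310.1 336.8]
va [ 0.554 -0.097  0.06 ] [348.7 223.3]
vb [ 0.533 -0.174  0.06 ] [377.2 200.6]
beak [0.545 0.025 0.08 ] [320.6 266.5]
```

View pics/comp.png

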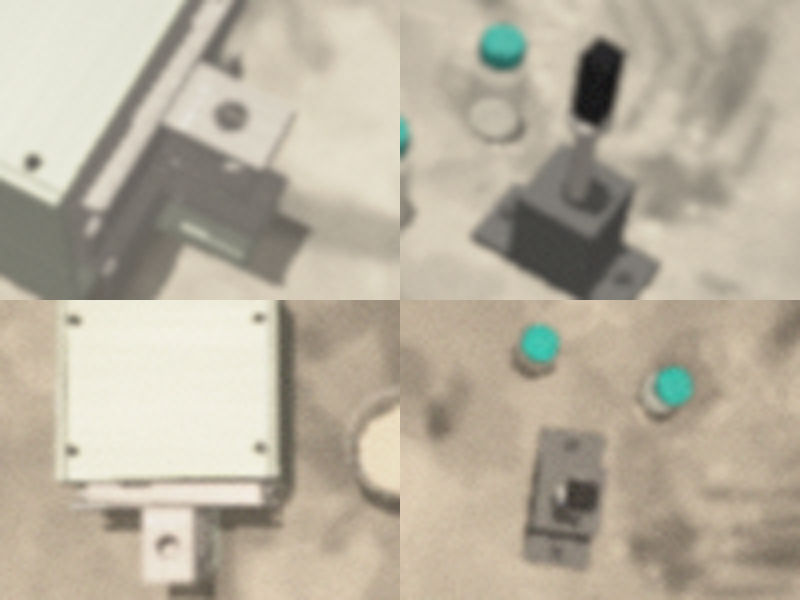

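Composite: top eye hole at scene ≈(308,339), top ≈(232,281), and the head top at top-view ≈(356,293). The middle and bottom eyes are hidden from above. I'll move over the cassette for a wrist view on the way to the stand.

```bash
python3 -m jog '[{"slide":[-360,-338,-100],"turn":[0,0,-25.4],"claw":1},{"slide":[-360,-338,-100],"turn":[0,0,-25.4],"claw":1},{"slide":[-360,-338,-100],"turn":[0,0,-25.4],"claw":1},{"slide":[-360,-338,-100],"turn":[0,0,-25.4],"claw":1},{"slide":[-360,-338,-100],"turn":[0,0,-25.4],"claw":1},{"slide":[-360,-338,-100],"turn":[0,0,-25.4],"claw":1},{"slide":[-360,-338,-100],"turn":[0,0,-25.4],"claw":1},{"slide":[-360,-338,-100],"turn":[0,0,-25.4],"claw":1},{"slide":[-360,-338,-100],"turn":[0,0,-25.4],"claw":1},{"slide":[-360,-338,-100],"turn":[0,0,-25.4],"claw":1},{"slide":[-360,-338,-100],"turn":[0,0,-25.4],"claw":1},{"slide":[-360,-338,-100],"turn":[0,0,-25.4],"claw":1}]'
python3 - <<'E'
from h import *
o=r.observe();c=r.camera_info("wrist");print(o["clock"],o["tool_pos"],o["ee_rot"].round(3) if hasattr(o["ee_rot"],'round') else o["ee_rot"],o["joint_positions"])
R=np.array(c["R"]);print(c, -R.T@np.array(c["t"]))
print(proj(c,[.49,.155,.095]))
E
```

```text
clock: 1.1
tool_pos: [0.4685, 0.1511, 0.3191]
ee_rot: [[-1.0, 0.001, -0.0], [0.001, 1.0, 0.0], [0.0, 0.0, -1.0]]
force: [2.0, 1.0, -0.7]
grip_width: 0.0944
gripper_force: 0.0
1.1 [0.46854678 0.15109655 0.31913617] [[-1.     0.001 -0.   ]
 [ 0.001  1.     0.   ]
 [ 0.     0.    -1.   ]] [-0.70659613  0.03195225  0.273024    1.88731616 -0.0094281   1.22346173
  1.13972417]
{'vertical_fov': 64.20753819676982, 'cx': 318.4874433974245, 'cy': 241.11132658235445, 'R': array([[ 2.47695625e-03,  9.99996874e-01, -3.42569054e-04],
       [ 9.71450515e-01, -2.32497973e-03,  2.37230880e-01],
       [ 2.37229342e-01, -9.20399395e-04, -9.71453237e-01]]), 't': array([-0.15014396, -0.50331188,  0.37603958])} [0.40010686 0.14931941 0.48465455]
[324.3 236.2]
```

Run:
```python
from h import *
im=r.get_image("wrist")[:,:,::-1];cv2.imwrite("pics/w1.png",im)
cv2.imwrite("pics/w1c.png",cv2.resize(im[150:400,180:480],(720,600),interpolation=cv2.INTER_CUBIC))
```

```text
(no output)
```

View pics/w1c.png

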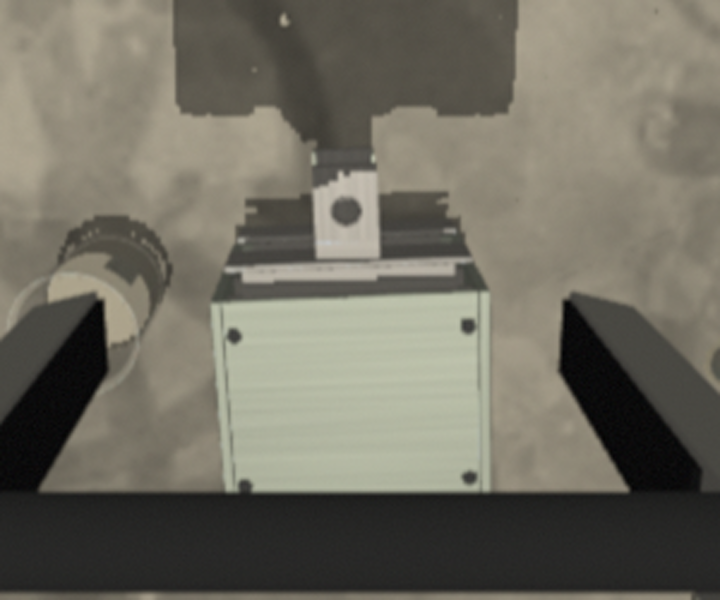

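Wrist crop: the top eye hole is at (346,211), full-frame (324.2,237.9), which gives x≈0.491, y≈0.155. The lower lugs are hidden in shadow, so I'll tilt the camera for a lower view from the front.

```bash
python3 -m jog '[{"slide":[50,0,50],"turn":[0,-7,0],"claw":1},{"slide":[50,0,100],"turn":[0,-14,0],"claw":1},{"slide":[50,0,130],"turn":[0,-21,0],"claw":1},{"slide":[50,0,170],"turn":[0,-28,0],"claw":1},{"slide":[50,0,185],"turn":[0,-30,0],"claw":1},{"slide":[50,0,185],"turn":[0,-30,0],"claw":1},{"slide":[50,0,185],"turn":[0,-30,0],"claw":1},{"slide":[50,0,185],"turn":[0,-30,0],"claw":1}]'
python3 - <<'E'
from h import *
c=r.camera_info("wrist");o=r.observe()
im=r.get_image("wrist")[:,:,::-1];cv2.imwrite("pics/w2.png",im)
np.save("c2.npy",c,allow_pickle=True);R=np.array(c["R"]);print(-R.T@np.array(c["t"]))
p=proj(c,[.49,.155,.065]);print(p);u,v=p.astype(int)
for z in(.095,.065,.035):print(z,proj(c,[.491,.155,z]))
x0=max(u-75,0);y0=max(v-60,0);print(x0,y0)
cv2.imwrite("pics/w2c.png",cv2.resize(im[y0:y0+120,x0:x0+150],(750,600),interpolation=cv2.INTER_CUBIC))
E
```

```text
clock: 1.82
tool_pos: [0.4336, 0.1393, 0.183]
ee_rot: [[-0.886, 0.023, 0.464], [0.001, 0.999, -0.047], [-0.464, -0.042, -0.885]]
force: [0.2, -0.3, -0.1]
grip_width: 0.0939
gripper_force: 0.0
[0.29633231 0.14538217 0.29770142]
[349.2 230.5]
0.095 [349.8 257.8]
0.065 [349.1 231.5]
0.035 [348.5 208.8]
274 170
```

View pics/w2c.png

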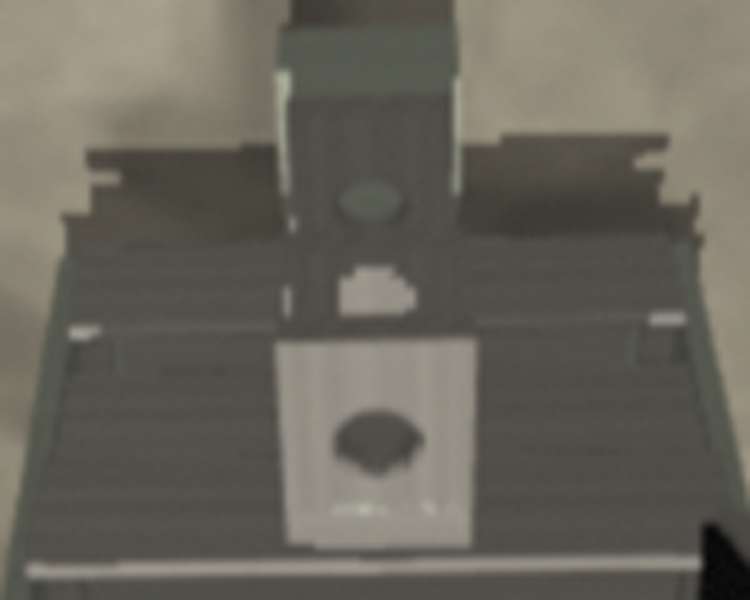

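Tilted view crop: top hole at (378,440), bottom eye hole at (371,200), green foot at (371,60). There is a lit patch at (375,290), either light falling through the top hole onto the middle lug or the middle hole itself. I'll enhance it to decide.

Run:
```python
from h import *
im=cv2.imread("pics/w2.png")[184:244,312:392]
g=np.clip((im.astype(float)-40)*2.6,0,255).astype(np.uint8)
cv2.imwrite("pics/w2e.png",cv2.resize(g,(800,600),interpolation=cv2.INTER_CUBIC))
c=np.load("c2.npy",allow_pickle=True).item()
for n,u,v,z in[("top",274+378/5-.5,170+440/5,.095),("bot",348.2,210,.035),("patch",349,228,.065),("topfront",349,170+340/5,.095),("topback",349,170+545/5,.095),("botfront",348,170+95/5,.035)]:print(n,onz(c,u,v,z).round(4))
```

```text
top [0.4912 0.1545 0.095 ]
bot [0.4922 0.1548 0.035 ]
patch [0.4874 0.1548 0.065 ]
topfront [0.4718 0.1538 0.095 ]
topback [0.5136 0.155  0.095 ]
botfront [0.471  0.1541 0.035 ]
```

View pics/w2e.png

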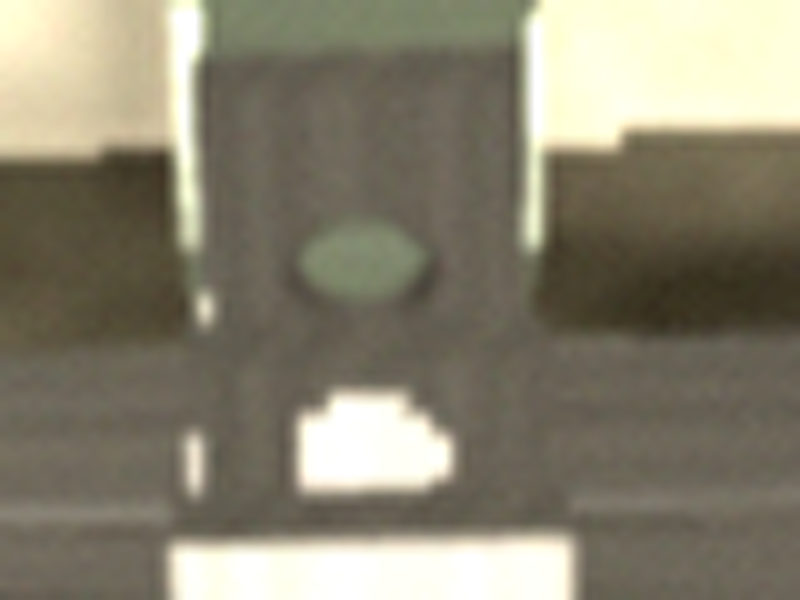

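The middle lug's front lower edge is faint at about y=345 and its hole lies under the top lug, so the middle eye sits further in. The patch is light falling through the top hole. I'll compute the housing front edge (axis), the yaw and the middle position.

Run:
```python
from h import *
c=np.load("c2.npy",allow_pickle=True).item()
# w2 middle front lower edge, rows of crop e /10+184
for z in(.059,.065):print("midfront",z,onz(c,348,184+34.5,z).round(4))
print("bot front lo",onz(c,348,184+5.2,.029).round(4),"top front lo",onz(c,349,184+49.7,.089).round(4),"up",onz(c,349,184+53.5,.095).round(4))
a=onz(c,274+5,170+114.6,.092);b=onz(c,274+140,170+112.4,.092);print("traytop front line",a.round(4),b.round(4),np.degrees(np.arctan2(-(b-a)[0],(b-a)[1])))
g=cv2.cvtColor(cv2.imread("pics/w2.png"),6)
print(g[184:244,325].tolist());print(g[184:244,336].tolist());print(g[184:244,362].tolist())
ct=r.camera_info("top")
P=[onz(ct,190+x/4,220+(y-300)/4,.098) for x,y in[(75,320),(260,318),(72,450),(261,447),(60,480),(277,480)]]
for p in P:print(p.round(4))
for i,j in((0,1),(2,3),(4,5)):
    d=P[j]-P[i];print("yaw",np.degrees(np.arctan2(d[0],-d[1])),np.linalg.norm(d))
e=onz(ct,232,280.8,.095);print(e)
```

```text
midfront 0.059 [0.4827 0.154  0.059 ]
midfront 0.065 [0.478  0.1538 0.065 ]
bot front lo [0.4752 0.1543 0.029 ] top front lo [0.473 0.154 0.089] up [0.4714 0.1538 0.095 ]
traytop front line [0.5246 0.0993 0.092 ] [0.5197 0.2059 0.092 ] 2.6408705863272246
[112, 112, 112, 111, 111, 112, 111, 111, 111, 111, 109, 110, 112, 111, 97, 71, 63, 63, 65, 65, 66, 67, 68, 69, 71, 70, 71, 72, 70, 69, 68, 69, 69, 71, 76, 80, 80, 79, 79, 81, 80, 78, 77, 79, 82, 81, 81, 81, 80, 82, 87, 89, 82, 77, 81, 81, 81, 81, 80, 78]
[90, 88, 88, 88, 86, 81, 77, 75, 76, 78, 80, 80, 80, 79, 79, 79, 79, 79, 79, 78, 79, 78, 77, 79, 77, 78, 79, 78, 77, 78, 77, 76, 76, 76, 76, 76, 77, 80, 81, 80, 79, 80, 78, 78, 79, 78, 79, 79, 77, 78, 76, 75, 75, 83, 115, 143, 149, 148, 147, 147]
[89, 88, 89, 87, 83, 76, 76, 76, 77, 78, 78, 77, 79, 78, 78, 79, 78, 79, 78, 78, 78, 78, 78, 79, 78, 79, 78, 78, 78, 79, 79, 79, 79, 76, 76, 76, 78, 79, 80, 79, 78, 80, 79, 79, 80, 79, 78, 79, 78, 77, 78, 78, 81, 102, 130, 142, 143, 143, 145, 143]
[0.615  0.2125 0.098 ]
[0.6191 0.1081 0.098 ]
[0.5414 0.2105 0.098 ]
[0.5461 0.1047 0.098 ]
[0.5244 0.2164 0.098 ]
[0.5278 0.095  0.098 ]
yaw 2.229089834326842 0.10440004534436521
yaw 2.503483983313756 0.10594267047533404
yaw 1.587228682630968 0.12145881917570506
[0.49086592 0.15488559 0.095     ]
```

Run:
```python
from h import *
from scipy.spatial.transform import Rotation as Ro
ct=r.camera_info("top")
T=lambda x,y,z:onz(ct,310+(x-400)/4,245+(y-300)/4,z)
print("head",T(582,494,.143)); 
a=T(525,560,.005);b=T(543,430,.005);a2=T(588,568,.005);b2=T(606,435,.005)
for p,q in((a,b),(a2,b2)):d=q-p;print("yaw",np.degrees(np.arctan2(d[1],d[0])),np.linalg.norm(d))
o=r.observe();R=np.array(o["ee_rot"]);p=np.array(o["tool_pos"])
tgt=np.array([.47,-.118,.30])
print(R.T@(tgt-p)*1000,R.T@[0,0,40],Ro.from_matrix(R.T@np.diag([-1,1,-1.])).as_rotvec(degrees=True))
```

```text
head [ 0.46956981 -0.11808527  0.143     ]
yaw -6.668566337948458 0.07904589891644943
yaw -6.6778560459817715 0.08082656298986816
[ -87.68805074 -259.92298679  -74.73910362] [-18.56059062  -1.72024383 -35.39131584] [-2.75193872 27.63873092 -0.76643385]
```

```bash
python3 -m jog '[{"slide":[-19,-2,-35],"turn":[0,0,0],"claw":1},{"slide":[-40,-40,-55],"turn":[-0.7,7,-0.2],"claw":1},{"slide":[-60,-80,-75],"turn":[-1.4,14,-0.4],"claw":1},{"slide":[-88,-120,-75],"turn":[-2.1,21,-0.6],"claw":1},{"slide":[-88,-160,-75],"turn":[-2.8,27.6,-0.8],"claw":1},{"slide":[-88,-200,-75],"turn":[-2.8,27.6,-0.8],"claw":1},{"slide":[-88,-240,-75],"turn":[-2.8,27.6,-0.8],"claw":1},{"slide":[-88,-260,-75],"turn":[-2.8,27.6,-0.8],"claw":1},{"slide":[-88,-260,-75],"turn":[-2.8,27.6,-0.8],"claw":1},{"slide":[-88,-260,-75],"turn":[-2.8,27.6,-0.8],"claw":1},{"slide":[-88,-260,-75],"turn":[-2.8,27.6,-0.8],"claw":1}]'
python3 - <<'E'
from h import *
c=r.camera_info("wrist");o=r.observe();print(o["tool_pos"],o["ee_rot"])
im=r.get_image("wrist")[:,:,::-1];cv2.imwrite("pics/w3.png",im);np.save("c3.npy",c,allow_pickle=True)
p=proj(c,[.4696,-.118,.143]);print(p);u,v=p.astype(int)
x0=u-80;y0=v-60;print(x0,y0)
cv2.imwrite("pics/w3c.png",cv2.resize(im[y0:y0+120,x0:x0+160],(800,600),interpolation=cv2.INTER_CUBIC))
E
```

```text
clock: 2.78
tool_pos: [0.471, -0.1196, 0.3017]
ee_rot: [[-1.0, 0.003, 0.0], [0.003, 1.0, 0.003], [-0.0, 0.003, -1.0]]
force: [-1.4, 0.0, -1.2]
grip_width: 0.0939
gripper_force: 0.0
[ 0.47100672 -0.11960364  0.30167829] [[-9.99996160e-01  2.73457322e-03  4.48656736e-04]
 [ 2.73572527e-03  9.99992910e-01  2.58757069e-03]
 [-4.41577653e-04  2.58878816e-03 -9.99996552e-01]]
[322.3 227.4]
242 167
```

View pics/w3c.png

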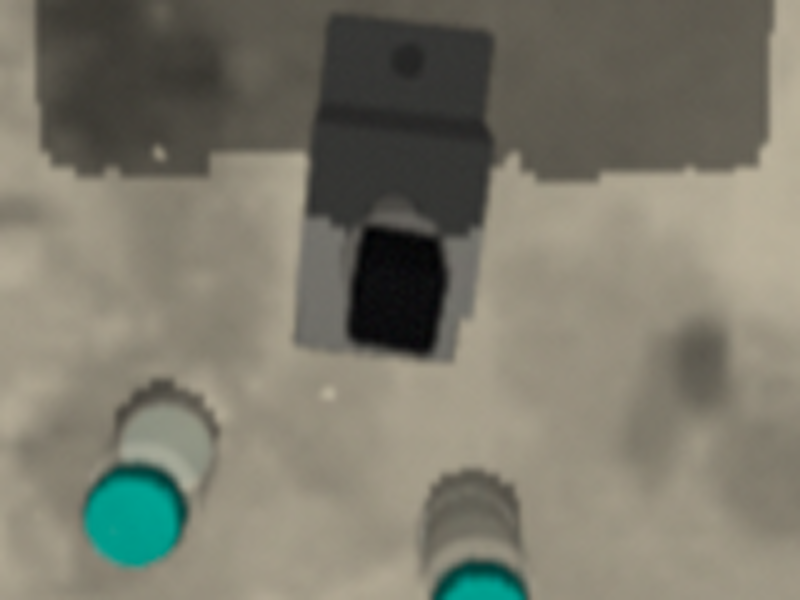

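Close view: head's top face centre at crop (397,305), full-frame (321.4,228), giving (0.470,−0.119) with yaw ≈ −6.7°. The vial caps at (135,515) and (480,590) stay below the fingertips. Descending and gripping.

```bash
python3 -m jog '[{"slide":[1,0.7,40],"turn":[0,0,6.5],"claw":1},{"slide":[1,0.7,80],"turn":[0,0,6.5],"claw":1},{"slide":[1,0.7,120],"turn":[0,0,6.5],"claw":1},{"slide":[1,0.7,150],"turn":[0,0,6.5],"claw":1},{"slide":[1,0.7,170],"turn":[0,0,6.5],"claw":1},{"slide":[1,0.7,180],"turn":[0,0,6.5],"claw":1},{"slide":[1,0.7,180],"turn":[0,0,6.5],"claw":1},{"slide":[1,0.7,180],"turn":[0,0,6.5],"claw":0.5},{"slide":[1,0.7,180],"turn":[0,0,6.5],"claw":0.3},{"slide":[1,0.7,180],"turn":[0,0,6.5],"claw":0.1},{"slide":[1,0.7,180],"turn":[0,0,6.5],"claw":0},{"slide":[1,0.7,180],"turn":[0,0,6.5],"claw":0}]' 40
python3 -m jog '[{"slide":[0,0,0],"turn":[0,0,0],"claw":0},{"slide":[0,0,0],"turn":[0,0,0],"claw":0},{"slide":[0,0,0],"turn":[0,0,0],"claw":0},{"slide":[0,0,0],"turn":[0,0,0],"claw":0}]' 40
```

```text
clock: 3.83
tool_pos: [0.4705, -0.1162, 0.1221]
ee_rot: [[-0.994, 0.112, 0.002], [0.112, 0.994, 0.002], [-0.001, 0.002, -1.0]]
force: [0.1, -0.7, 0.6]
grip_width: 0.0641
gripper_force: 0.0
clock: 4.17
tool_pos: [0.4701, -0.1163, 0.1214]
ee_rot: [[-0.994, 0.112, 0.0], [0.112, 0.994, 0.002], [0.0, 0.002, -1.0]]
force: [0.0, -1.0, 0.3]
grip_width: 0.0376
gripper_force: 0.0
```

```bash
python3 -m jog '[{"slide":[0,-2.5,0],"turn":[0,0,0],"claw":0.3},{"slide":[0,-2.5,0],"turn":[0,0,0],"claw":0},{"slide":[0,-2.5,0],"turn":[0,0,0],"claw":0},{"slide":[0,-2.5,0],"turn":[0,0,0],"claw":0},{"slide":[0,-2.5,0],"turn":[0,0,0],"claw":0},{"slide":[0,-2.5,0],"turn":[0,0,0],"claw":0},{"slide":[0,-2.5,0],"turn":[0,0,0],"claw":0},{"slide":[0,-2.5,0],"turn":[0,0,0],"claw":0}]' 40
```

```text
clock: 4.83
tool_pos: [0.4698, -0.1185, 0.1213]
ee_rot: [[-0.994, 0.112, 0.0], [0.112, 0.994, 0.002], [0.0, 0.002, -1.0]]
force: [-0.6, 1.6, -2.0]
grip_width: 0.0155
gripper_force: 40.0
```

```bash
python3 -m jog '[{"slide":[0,0,-8],"turn":[0,0,0],"claw":0},{"slide":[0,0,-24],"turn":[0,0,0],"claw":0},{"slide":[0,0,-45],"turn":[0,0,0],"claw":0},{"slide":[0,0,-70],"turn":[0,0,0],"claw":0},{"slide":[0,0,-95],"turn":[0,0,0],"claw":0},{"slide":[0,0,-115],"turn":[0,0,0],"claw":0},{"slide":[0,0,-120],"turn":[0,0,0],"claw":0},{"slide":[0,0,-120],"turn":[0,0,0],"claw":0},{"slide":[0,0,-120],"turn":[0,0,0],"claw":0}]' 40
python3 - <<'E'
from h import *
o=r.observe();R=np.array(o["ee_rot"]);p=np.array(o["tool_pos"])
print(R.T@(np.array([.491,.1547,.236])-p)*1000)
E
```

```text
clock: 5.58
tool_pos: [0.4695, -0.119, 0.2409]
ee_rot: [[-0.994, 0.112, -0.0], [0.112, 0.994, 0.002], [0.0, 0.002, -1.0]]
force: [-0.0, -0.8, -1.4]
grip_width: 0.0156
gripper_force: 40.0
[  9.24721398 274.37326618   5.48921418]
```

```bash
python3 -m jog '[{"slide":[1,15,0],"turn":[0,0,-1],"claw":0},{"slide":[2,45,0],"turn":[0,0,-2],"claw":0},{"slide":[3,80,0],"turn":[0,0,-3],"claw":0},{"slide":[4,115,0],"turn":[0,0,-4],"claw":0},{"slide":[5,150,0],"turn":[0,0,-5],"claw":0},{"slide":[6,185,0],"turn":[0,0,-6],"claw":0},{"slide":[7,220,0],"turn":[0,0,-7],"claw":0},{"slide":[8,250,0],"turn":[0,0,-8],"claw":0},{"slide":[9.2,268,3],"turn":[0,0,-8.7],"claw":0},{"slide":[9.2,274.4,5],"turn":[0,0,-8.7],"claw":0},{"slide":[9.2,274.4,5],"turn":[0,0,-8.7],"claw":0},{"slide":[9.2,274.4,5],"turn":[0,0,-8.7],"claw":0}]' 40
python3 -m jog '[{"slide":[0,0,0],"turn":[0,0,0],"claw":0},{"slide":[0,0,0],"turn":[0,0,0],"claw":0},{"slide":[0,0,0],"turn":[0,0,0],"claw":0}]'
python3 - <<'E'
from h import *
o=r.observe();p=np.array(o["tool_pos"])
c=r.camera_info("wrist");im=r.get_image("wrist")[:,:,::-1];cv2.imwrite("pics/w4.png",im);np.save("c4.npy",c,allow_pickle=True)
cs=r.camera_info("scene");sc=r.get_image("scene")[:,:,::-1];cv2.imwrite("pics/s4.png",sc)
cv2.imwrite("pics/c4.png",np.vstack([cv2.resize(im[160:310,240:440],(600,450),interpolation=2)[:300],cv2.resize(sc[280:355,260:410],(600,300),interpolation=2)]))
print(proj(c,[.491,.1547,.095]),proj(c,np.r_[p[:2],p[2]-.1133]),proj(cs,[.491,.1547,.095]),proj(cs,np.r_[p[:2],p[2]-.1133]))
E
```

```text
clock: 6.58
tool_pos: [0.491, 0.1536, 0.2361]
ee_rot: [[-0.999, -0.039, -0.001], [-0.039, 0.999, 0.001], [0.001, 0.001, -1.0]]
force: [0.1, -0.3, -1.0]
grip_width: 0.0158
gripper_force: 40.0
clock: 6.83
tool_pos: [0.4915, 0.1536, 0.2371]
ee_rot: [[-0.999, -0.038, 0.0], [-0.038, 0.999, 0.002], [-0.0, 0.002, -1.0]]
force: [0.4, 0.4, -2.0]
grip_width: 0.0163
gripper_force: 40.0
[322.  232.7] [320.9 241.5] [309.1 337.8] [309.  327.7]
```

View pics/c4.png

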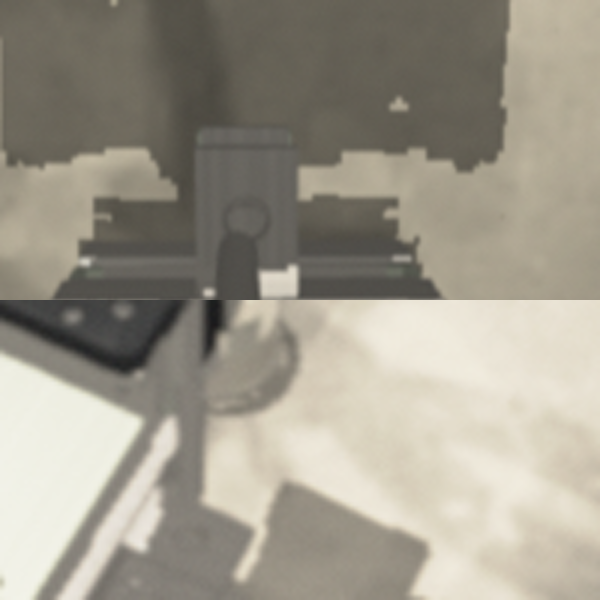

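Wrist crop (top): hole at (246,219), full-frame (322,233), and rod tip near (238,245), full-frame (319.3,241.5). Scene crop (bottom): rod tip near (191,500), hole at (193,535). The tip looks slightly off in y, so I'll get the rod edges numerically.

Run:
```python
from h import *
g=cv2.cvtColor(cv2.imread("pics/w4.png"),6).astype(int)
for v in(230,233,236,239,242,245,248):print(v,g[v,304:342].tolist())
print("col",g[220:250,319].tolist())
s=cv2.cvtColor(cv2.imread("pics/s4.png"),6).astype(int)
for v in(305,310,315,320,325):print(v,s[v,298:318].tolist())
```

```text
230 [84, 94, 100, 99, 98, 98, 98, 101, 101, 98, 92, 87, 88, 95, 99, 102, 101, 99, 99, 97, 98, 96, 94, 92, 91, 92, 99, 101, 99, 97, 98, 100, 100, 98, 96, 95, 94, 94]
233 [86, 94, 99, 100, 97, 97, 97, 101, 100, 96, 88, 88, 96, 99, 101, 102, 103, 102, 100, 98, 98, 99, 99, 98, 91, 88, 94, 100, 100, 98, 98, 99, 99, 98, 96, 93, 92, 91]
236 [88, 95, 100, 100, 98, 96, 98, 100, 100, 98, 92, 85, 86, 92, 96, 95, 99, 99, 100, 99, 100, 98, 94, 89, 85, 91, 99, 101, 100, 98, 98, 99, 99, 98, 95, 87, 84, 84]
239 [85, 93, 100, 99, 98, 96, 97, 101, 100, 94, 85, 80, 77, 79, 78, 79, 79, 79, 81, 82, 81, 84, 87, 92, 95, 99, 101, 100, 99, 98, 98, 100, 99, 98, 95, 86, 80, 80]
242 [81, 90, 99, 99, 97, 97, 97, 99, 94, 80, 75, 75, 76, 78, 79, 79, 78, 79, 80, 78, 77, 85, 95, 98, 98, 99, 101, 102, 99, 96, 97, 98, 99, 98, 95, 85, 80, 77]
245 [91, 95, 101, 101, 96, 96, 98, 96, 85, 77, 76, 77, 78, 78, 79, 79, 79, 79, 79, 79, 78, 81, 93, 97, 97, 100, 101, 101, 98, 97, 97, 98, 99, 98, 96, 92, 90, 90]
248 [99, 100, 100, 100, 98, 97, 99, 96, 82, 76, 77, 78, 78, 77, 78, 79, 80, 79, 78, 78, 76, 80, 92, 97, 97, 98, 99, 99, 97, 97, 96, 114, 152, 161, 152, 119, 98, 95]
col [103, 102, 102, 102, 101, 98, 94, 94, 93, 97, 102, 103, 102, 102, 103, 102, 95, 86, 80, 79, 80, 80, 79, 78, 79, 79, 79, 80, 79, 80]
305 [127, 124, 125, 127, 127, 128, 123, 125, 129, 127, 128, 126, 124, 127, 143, 146, 150, 153, 150, 151]
310 [132, 137, 160, 190, 209, 192, 156, 130, 127, 127, 127, 123, 126, 141, 163, 178, 184, 188, 193, 198]
315 [197, 221, 225, 225, 222, 207, 169, 137, 127, 128, 126, 124, 135, 162, 186, 197, 206, 212, 216, 217]
320 [224, 221, 201, 165, 134, 120, 121, 124, 127, 128, 125, 126, 142, 183, 209, 218, 219, 221, 223, 222]
325 [185, 149, 128, 122, 122, 123, 122, 124, 125, 128, 125, 125, 147, 191, 215, 218, 219, 217, 216, 216]
```

```bash
python3 -m jog '[{"slide":[-0.3,2.5,6],"turn":[0,0,0],"claw":0},{"slide":[-0.3,2.5,14],"turn":[0,0,0],"claw":0},{"slide":[-0.3,2.5,20],"turn":[0,0,0],"claw":0},{"slide":[-0.3,2.5,24],"turn":[0,0,0],"claw":0},{"slide":[-0.3,2.5,26],"turn":[0,0,0],"claw":0},{"slide":[-0.3,2.5,26],"turn":[0,0,0],"claw":0},{"slide":[-0.3,2.5,26],"turn":[0,0,0],"claw":0},{"slide":[-0.3,2.5,26],"turn":[0,0,0],"claw":0}]' 40
python3 - <<'E'
from h import *
c=r.camera_info("wrist");im=r.get_image("wrist")[:,:,::-1];cv2.imwrite("pics/w5.png",im)
o=r.observe();p=np.array(o["tool_pos"]);print(p,proj(c,[.491,.1547,.095]),proj(c,np.r_[p[:2],p[2]-.1133]))
g=np.clip((im[200:275,280:380].astype(float)-50)*3,0,255).astype(np.uint8)
cv2.imwrite("pics/w5c.png",cv2.resize(g,(800,600),interpolation=2))
E
```

```text
clock: 7.6
tool_pos: [0.4917, 0.1574, 0.2112]
ee_rot: [[-0.999, -0.04, 0.001], [-0.04, 0.999, 0.002], [-0.001, 0.002, -1.0]]
force: [0.4, -0.1, -1.5]
grip_width: 0.0158
gripper_force: 40.0
[0.49174089 0.15741439 0.21121839] [317.4 239.6] [320.9 241.6]
```

View pics/w5c.png

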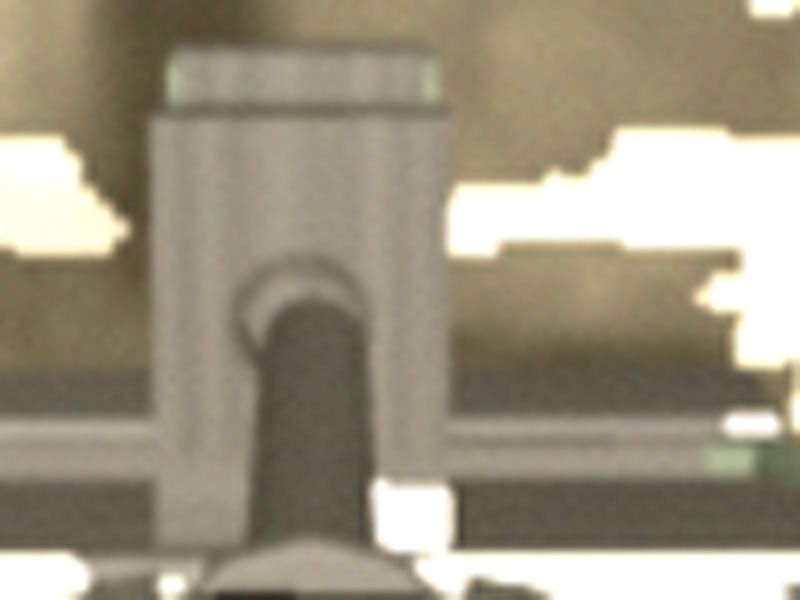

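Enhanced crop: hole ring centre ≈(302,318), rod tip front edge at (310,298) with rod centre column 312. The tip is about 1 mm too far in +y and 1.4 mm in +x. I'll correct that and lower gently.

```bash
python3 -m jog '[{"slide":[1.4,-0.9,0],"turn":[0,0,0],"claw":0},{"slide":[1.4,-0.9,1],"turn":[0,0,0],"claw":0},{"slide":[1.4,-0.9,2],"turn":[0,0,0],"claw":0},{"slide":[1.4,-0.9,3],"turn":[0,0,0],"claw":0},{"slide":[1.4,-0.9,3.5],"turn":[0,0,0],"claw":0},{"slide":[1.4,-0.9,4],"turn":[0,0,0],"claw":0},{"slide":[1.4,-0.9,4],"turn":[0,0,0],"claw":0}]' 40
python3 -m jog '[{"slide":[0,0,0.5],"turn":[0,0,0],"claw":0},{"slide":[0,0,1],"turn":[0,0,0],"claw":0},{"slide":[0,0,1.5],"turn":[0,0,0],"claw":0},{"slide":[0,0,1.5],"turn":[0,0,0],"claw":0}]'
```

```text
clock: 8.23
tool_pos: [0.4902, 0.1564, 0.2068]
ee_rot: [[-0.999, -0.04, 0.0], [-0.04, 0.999, 0.002], [-0.0, 0.002, -1.0]]
force: [0.3, -0.3, -0.6]
grip_width: 0.0156
gripper_force: 40.0
clock: 8.57
tool_pos: [0.4901, 0.1564, 0.2053]
ee_rot: [[-0.999, -0.04, 0.0], [-0.04, 0.999, 0.002], [-0.0, 0.002, -1.0]]
force: [0.2, -0.8, -0.7]
grip_width: 0.0157
gripper_force: 40.0
```

```bash
python3 -m jog '[{"slide":[0,0,1],"turn":[0,0,0],"claw":0},{"slide":[0,0,2],"turn":[0,0,0],"claw":0},{"slide":[0,0,3],"turn":[0,0,0],"claw":0},{"slide":[0,0,4],"turn":[0,0,0],"claw":0},{"slide":[0,0,5],"turn":[0,0,0],"claw":0},{"slide":[0,0,6],"turn":[0,0,0],"claw":0},{"slide":[0,0,6],"turn":[0,0,0],"claw":0}]'
python3 -m jog '[{"slide":[0,0,1.5],"turn":[0,0,0],"claw":0},{"slide":[0,0,3],"turn":[0,0,0],"claw":0},{"slide":[0,0,4.5],"turn":[0,0,0],"claw":0},{"slide":[0,0,6],"turn":[0,0,0],"claw":0},{"slide":[0,0,7.5],"turn":[0,0,0],"claw":0},{"slide":[0,0,9],"turn":[0,0,0],"claw":0},{"slide":[0,0,10.5],"turn":[0,0,0],"claw":0},{"slide":[0,0,12],"turn":[0,0,0],"claw":0},{"slide":[0,0,12],"turn":[0,0,0],"claw":0}]'
```

```text
clock: 9.15
tool_pos: [0.4901, 0.1564, 0.1992]
ee_rot: [[-0.999, -0.04, -0.0], [-0.04, 0.999, 0.002], [-0.0, 0.002, -1.0]]
force: [0.9, -0.1, -1.3]
grip_width: 0.0154
gripper_force: 40.0
clock: 9.9
tool_pos: [0.4901, 0.1564, 0.1871]
ee_rot: [[-0.999, -0.04, -0.0], [-0.04, 0.999, 0.002], [0.0, 0.002, -1.0]]
force: [0.2, 0.4, -1.7]
grip_width: 0.0156
gripper_force: 40.0
```

```bash
python3 -m jog '[{"slide":[-1,0,0],"turn":[0,0,0],"claw":0},{"slide":[-2.5,0,1],"turn":[0,0,0],"claw":0},{"slide":[-4,0,2],"turn":[0,0,0],"claw":0},{"slide":[-5.5,0,3],"turn":[0,0,0],"claw":0},{"slide":[-6.5,0,4],"turn":[0,0,0],"claw":0},{"slide":[-6.5,0,5],"turn":[0,0,0],"claw":0},{"slide":[-6.5,0,6],"turn":[0,0,0],"claw":0},{"slide":[-6.5,0,6],"turn":[0,0,0],"claw":0}]'
python3 -m jog '[{"slide":[0,0,0.5],"turn":[0,0,0],"claw":0},{"slide":[0,0,1],"turn":[0,0,0],"claw":0},{"slide":[0,0,1.5],"turn":[0,0,0],"claw":0},{"slide":[0,0,2],"turn":[0,0,0],"claw":0},{"slide":[0,0,2.5],"turn":[0,0,0],"claw":0},{"slide":[0,0,2.5],"turn":[0,0,0],"claw":0}]'
python3 -m jog '[{"slide":[0,0,0.5],"turn":[0,0,0],"claw":0},{"slide":[0,0,1],"turn":[0,0,0],"claw":0},{"slide":[0,0,1],"turn":[0,0,0],"claw":0}]'
```

```text
clock: 10.57
tool_pos: [0.4967, 0.1567, 0.1812]
ee_rot: [[-0.999, -0.04, 0.0], [-0.04, 0.999, 0.002], [-0.0, 0.002, -1.0]]
force: [-0.1, 0.0, -0.8]
grip_width: 0.0158
gripper_force: 40.0
clock: 11.07
tool_pos: [0.4967, 0.1567, 0.1789]
ee_rot: [[-0.999, -0.04, 0.0], [-0.04, 0.999, 0.002], [-0.0, 0.002, -1.0]]
force: [0.3, 0.7, -0.4]
grip_width: 0.0158
gripper_force: 40.0
clock: 11.32
tool_pos: [0.4967, 0.1567, 0.1778]
ee_rot: [[-0.999, -0.04, 0.0], [-0.04, 0.999, 0.002], [-0.0, 0.002, -1.0]]
force: [0.8, 0.3, -2.0]
grip_width: 0.016
gripper_force: 40.0
```

```bash
python3 -m jog '[{"slide":[0,0,0.3],"turn":[0,0,0],"claw":0},{"slide":[0,0,0.6],"turn":[0,0,0],"claw":0},{"slide":[0,0,0.9],"turn":[0,0,0],"claw":0},{"slide":[0,0,0.9],"turn":[0,0,0],"claw":0}]'
python3 -m jog '[{"slide":[0,0,0.3],"turn":[0,0,0],"claw":0},{"slide":[0,0,0.6],"turn":[0,0,0],"claw":0},{"slide":[0,0,0.9],"turn":[0,0,0],"claw":0},{"slide":[0,0,0.9],"turn":[0,0,0],"claw":0}]'
python3 -m jog '[{"slide":[0,0,0.5],"turn":[0,0,0],"claw":0},{"slide":[0,0,1],"turn":[0,0,0],"claw":0},{"slide":[0,0,1.5],"turn":[0,0,0],"claw":0},{"slide":[0,0,1.5],"turn":[0,0,0],"claw":0}]'
```

```text
clock: 11.65
tool_pos: [0.4967, 0.1567, 0.177]
ee_rot: [[-0.999, -0.04, 0.0], [-0.04, 0.999, 0.002], [-0.0, 0.002, -1.0]]
force: [0.7, 1.3, -1.2]
grip_width: 0.0159
gripper_force: 40.0
clock: 11.98
tool_pos: [0.4968, 0.1567, 0.1762]
ee_rot: [[-0.999, -0.04, 0.0], [-0.04, 0.999, 0.002], [-0.0, 0.002, -1.0]]
force: [0.6, -0.4, 0.3]
grip_width: 0.0157
gripper_force: 40.0
clock: 12.32
tool_pos: [0.4967, 0.1567, 0.1745]
ee_rot: [[-0.999, -0.04, 0.0], [-0.04, 0.999, 0.002], [-0.0, 0.002, -1.0]]
force: [0.9, -0.4, -1.4]
grip_width: 0.0158
gripper_force: 40.0
```

```bash
python3 -m jog '[{"slide":[0,0,0.5],"turn":[0,0,0],"claw":0},{"slide":[0,0,1],"turn":[0,0,0],"claw":0},{"slide":[0,0,1.5],"turn":[0,0,0],"claw":0},{"slide":[0,0,2],"turn":[0,0,0],"claw":0},{"slide":[0,0,2.5],"turn":[0,0,0],"claw":0},{"slide":[0,0,3],"turn":[0,0,0],"claw":0}]'
python3 -m jog '[{"slide":[0,0,1],"turn":[0,0,0],"claw":0},{"slide":[0,0,2],"turn":[0,0,0],"claw":0},{"slide":[0,0,3],"turn":[0,0,0],"claw":0},{"slide":[0,0,4],"turn":[0,0,0],"claw":0},{"slide":[0,0,5.5],"turn":[0,0,0],"claw":0},{"slide":[0,0,7],"turn":[0,0,0],"claw":0},{"slide":[0,0,8.5],"turn":[0,0,0],"claw":0},{"slide":[0,0,10],"turn":[0,0,0],"claw":0},{"slide":[0,0,11.5],"turn":[0,0,0],"claw":0},{"slide":[0,0,13],"turn":[0,0,0],"claw":0},{"slide":[0,0,14],"turn":[0,0,0],"claw":0},{"slide":[0,0,14],"turn":[0,0,0],"claw":0}]'
```

```text
clock: 12.82
tool_pos: [0.4967, 0.1567, 0.1716]
ee_rot: [[-0.999, -0.04, 0.0], [-0.04, 0.999, 0.002], [-0.0, 0.002, -1.0]]
force: [0.8, -0.1, -0.6]
grip_width: 0.0158
gripper_force: 40.0
clock: 13.82
tool_pos: [0.4966, 0.1567, 0.1574]
ee_rot: [[-0.999, -0.04, -0.0], [-0.04, 0.999, 0.002], [0.0, 0.002, -1.0]]
force: [1.2, -0.2, -1.4]
grip_width: 0.0158
gripper_force: 40.0
```

```bash
python3 -m jog '[{"slide":[1,0,0],"turn":[0,0,0],"claw":0},{"slide":[2,0,1],"turn":[0,0,0],"claw":0},{"slide":[3,0,2],"turn":[0,0,0],"claw":0},{"slide":[4,0,3],"turn":[0,0,0],"claw":0},{"slide":[5.3,0,4],"turn":[0,0,0],"claw":0},{"slide":[5.3,0,5],"turn":[0,0,0],"claw":0},{"slide":[5.3,0,6],"turn":[0,0,0],"claw":0},{"slide":[5.3,0,7],"turn":[0,0,0],"claw":0},{"slide":[5.3,0,7],"turn":[0,0,0],"claw":0}]'
python3 -m jog '[{"slide":[0,0,0.5],"turn":[0,0,0],"claw":0},{"slide":[0,0,1],"turn":[0,0,0],"claw":0},{"slide":[0,0,1.5],"turn":[0,0,0],"claw":0},{"slide":[0,0,1.5],"turn":[0,0,0],"claw":0}]'
python3 -m jog '[{"slide":[0,0,0.4],"turn":[0,0,0],"claw":0},{"slide":[0,0,0.8],"turn":[0,0,0],"claw":0},{"slide":[0,0,1],"turn":[0,0,0],"claw":0},{"slide":[0,0,1],"turn":[0,0,0],"claw":0}]'
python3 -m jog '[{"slide":[0,0,0.4],"turn":[0,0,0],"claw":0},{"slide":[0,0,0.8],"turn":[0,0,0],"claw":0},{"slide":[0,0,1],"turn":[0,0,0],"claw":0},{"slide":[0,0,1],"turn":[0,0,0],"claw":0}]'
```

```text
clock: 14.57
tool_pos: [0.4913, 0.1566, 0.1504]
ee_rot: [[-0.999, -0.04, -0.0], [-0.04, 0.999, 0.002], [0.0, 0.002, -1.0]]
force: [1.3, -1.3, -1.7]
grip_width: 0.0156
gripper_force: 40.0
clock: 14.9
tool_pos: [0.4913, 0.1566, 0.149]
ee_rot: [[-0.999, -0.04, -0.0], [-0.04, 0.999, 0.002], [-0.0, 0.002, -1.0]]
force: [1.6, -0.9, -0.8]
grip_width: 0.0156
gripper_force: 40.0
clock: 15.23
tool_pos: [0.4914, 0.1566, 0.1481]
ee_rot: [[-0.999, -0.04, 0.0], [-0.04, 0.999, 0.002], [-0.0, 0.002, -1.0]]
force: [0.5, 0.3, -2.0]
grip_width: 0.0161
gripper_force: 40.0
clock: 15.57
tool_pos: [0.4915, 0.1566, 0.1471]
ee_rot: [[-0.999, -0.04, 0.0], [-0.04, 0.999, 0.002], [-0.0, 0.002, -1.0]]
force: [1.3, -0.6, -0.5]
grip_width: 0.0158
gripper_force: 40.0
```

Tip at ≈0.034 with no upward force. Continuing in small steps.

```bash
python3 -m jog '[{"slide":[0,0,0.4],"turn":[0,0,0],"claw":0},{"slide":[0,0,0.8],"turn":[0,0,0],"claw":0},{"slide":[0,0,1],"turn":[0,0,0],"claw":0},{"slide":[0,0,1],"turn":[0,0,0],"claw":0}]'
python3 -m jog '[{"slide":[0,0,0.4],"turn":[0,0,0],"claw":0},{"slide":[0,0,0.8],"turn":[0,0,0],"claw":0},{"slide":[0,0,1.2],"turn":[0,0,0],"claw":0},{"slide":[0,0,1.5],"turn":[0,0,0],"claw":0}]'
python3 -m jog '[{"slide":[0,0,0.4],"turn":[0,0,0],"claw":0},{"slide":[0,0,0.8],"turn":[0,0,0],"claw":0},{"slide":[0,0,1.2],"turn":[0,0,0],"claw":0},{"slide":[0,0,1.5],"turn":[0,0,0],"claw":0}]'
```

```text
clock: 15.9
tool_pos: [0.4915, 0.1566, 0.1461]
ee_rot: [[-0.999, -0.04, 0.0], [-0.04, 0.999, 0.002], [-0.0, 0.002, -1.0]]
force: [0.6, 0.4, -0.0]
grip_width: 0.0157
gripper_force: 40.0
clock: 16.23
tool_pos: [0.4914, 0.1565, 0.1445]
ee_rot: [[-0.999, -0.04, 0.0], [-0.04, 0.999, 0.002], [-0.0, 0.002, -1.0]]
force: [1.6, -0.9, -0.2]
grip_width: 0.0153
gripper_force: 40.0
clock: 16.57
tool_pos: [0.4914, 0.1566, 0.1431]
ee_rot: [[-0.999, -0.04, 0.0], [-0.04, 0.999, 0.002], [-0.0, 0.002, -1.0]]
force: [1.5, -0.2, 0.3]
grip_width: 0.016
gripper_force: 40.0
```

```bash
python3 -m jog '[{"slide":[0,0,1],"turn":[0,0,0],"claw":0},{"slide":[0,0,2],"turn":[0,0,0],"claw":0},{"slide":[0,0,3],"turn":[0,0,0],"claw":0},{"slide":[0,0,4],"turn":[0,0,0],"claw":0},{"slide":[0,0,5.5],"turn":[0,0,0],"claw":0},{"slide":[0,0,7],"turn":[0,0,0],"claw":0},{"slide":[0,0,8.5],"turn":[0,0,0],"claw":0},{"slide":[0,0,10],"turn":[0,0,0],"claw":0},{"slide":[0,0,11.5],"turn":[0,0,0],"claw":0},{"slide":[0,0,13],"turn":[0,0,0],"claw":0},{"slide":[0,0,13],"turn":[0,0,0],"claw":0}]'
python3 -m jog '[{"slide":[0,0,0.4],"turn":[0,0,0],"claw":0},{"slide":[0,0,0.8],"turn":[0,0,0],"claw":0},{"slide":[0,0,1.2],"turn":[0,0,0],"claw":0},{"slide":[0,0,1.5],"turn":[0,0,0],"claw":0}]'
python3 -m jog '[{"slide":[0,0,0.3],"turn":[0,0,0],"claw":0},{"slide":[0,0,0.6],"turn":[0,0,0],"claw":0},{"slide":[0,0,1],"turn":[0,0,0],"claw":0},{"slide":[0,0,1],"turn":[0,0,0],"claw":0}]'
python3 -m jog '[{"slide":[0,0,0.3],"turn":[0,0,0],"claw":0},{"slide":[0,0,0.6],"turn":[0,0,0],"claw":0},{"slide":[0,0,1],"turn":[0,0,0],"claw":0},{"slide":[0,0,1],"turn":[0,0,0],"claw":0}]'
```

```text
clock: 17.48
tool_pos: [0.4913, 0.1566, 0.1298]
ee_rot: [[-0.999, -0.04, -0.0], [-0.04, 0.999, 0.002], [0.0, 0.002, -1.0]]
force: [0.8, -0.4, -2.7]
grip_width: 0.0155
gripper_force: 40.0
clock: 17.82
tool_pos: [0.4914, 0.1566, 0.1286]
ee_rot: [[-0.999, -0.04, 0.0], [-0.04, 0.999, 0.002], [-0.0, 0.002, -1.0]]
force: [0.8, 0.4, -0.5]
grip_width: 0.0158
gripper_force: 40.0
clock: 18.15
tool_pos: [0.4913, 0.1566, 0.1275]
ee_rot: [[-0.999, -0.04, 0.0], [-0.04, 0.999, 0.002], [-0.0, 0.002, -1.0]]
force: [1.5, -0.4, -1.4]
grip_width: 0.016
gripper_force: 40.0
clock: 18.48
tool_pos: [0.4914, 0.1566, 0.1266]
ee_rot: [[-0.999, -0.04, 0.0], [-0.04, 0.999, 0.002], [-0.0, 0.002, -1.0]]
force: [1.0, -0.4, -1.2]
grip_width: 0.0158
gripper_force: 40.0
```

```bash
python3 -m jog '[{"slide":[0,0,0.4],"turn":[0,0,0],"claw":0},{"slide":[0,0,0.8],"turn":[0,0,0],"claw":0},{"slide":[0,0,1.2],"turn":[0,0,0],"claw":0},{"slide":[0,0,1.5],"turn":[0,0,0],"claw":0}]'
python3 -m jog '[{"slide":[0,0,0.4],"turn":[0,0,0],"claw":0},{"slide":[0,0,0.8],"turn":[0,0,0],"claw":0},{"slide":[0,0,1.2],"turn":[0,0,0],"claw":0},{"slide":[0,0,1.5],"turn":[0,0,0],"claw":0}]'
python3 -m jog '[{"slide":[0,0,0.5],"turn":[0,0,0],"claw":0},{"slide":[0,0,1],"turn":[0,0,0],"claw":0},{"slide":[0,0,1.5],"turn":[0,0,0],"claw":0},{"slide":[0,0,2],"turn":[0,0,0],"claw":0},{"slide":[0,0,2.5],"turn":[0,0,0],"claw":0},{"slide":[0,0,3],"turn":[0,0,0],"claw":0},{"slide":[0,0,3.5],"turn":[0,0,0],"claw":0},{"slide":[0,0,4],"turn":[0,0,0],"claw":0},{"slide":[0,0,4],"turn":[0,0,0],"claw":0}]'
```

```text
clock: 18.82
tool_pos: [0.4918, 0.1567, 0.1253]
ee_rot: [[-0.999, -0.04, 0.001], [-0.04, 0.999, 0.002], [-0.001, 0.002, -1.0]]
force: [1.7, -1.1, 2.1]
grip_width: 0.0156
gripper_force: 40.0
clock: 19.15
tool_pos: [0.4918, 0.1566, 0.1237]
ee_rot: [[-0.999, -0.04, 0.001], [-0.04, 0.999, 0.002], [-0.001, 0.002, -1.0]]
force: [3.6, -1.1, 0.5]
grip_width: 0.0158
gripper_force: 40.0
clock: 19.9
tool_pos: [0.4917, 0.1567, 0.1197]
ee_rot: [[-0.999, -0.04, 0.001], [-0.04, 0.999, 0.002], [-0.001, 0.002, -1.0]]
force: [5.2, -0.3, 1.8]
grip_width: 0.0158
gripper_force: 40.0
```

Tip is in the socket with about 5 N of side force towards +x, so I'll ease the rod 1 mm that way and finish the descent.

```bash
python3 -m jog '[{"slide":[-0.5,0,0],"turn":[0,0,0],"claw":0},{"slide":[-1,0,0],"turn":[0,0,0],"claw":0},{"slide":[-1,0,0.4],"turn":[0,0,0],"claw":0},{"slide":[-1,0,0.8],"turn":[0,0,0],"claw":0},{"slide":[-1,0,0.8],"turn":[0,0,0],"claw":0}]'
python3 -m jog '[{"slide":[0,0,0.3],"turn":[0,0,0],"claw":0},{"slide":[0,0,0.6],"turn":[0,0,0],"claw":0},{"slide":[0,0,0.8],"turn":[0,0,0],"claw":0},{"slide":[0,0,0.8],"turn":[0,0,0],"claw":0}]'
```

```text
clock: 20.32
tool_pos: [0.4921, 0.1567, 0.1186]
ee_rot: [[-0.999, -0.04, -0.0], [-0.04, 0.999, 0.002], [0.0, 0.002, -1.0]]
force: [3.6, -0.0, -0.1]
grip_width: 0.0157
gripper_force: 40.0
clock: 20.65
tool_pos: [0.4922, 0.1566, 0.1179]
ee_rot: [[-0.999, -0.04, -0.0], [-0.04, 0.999, 0.002], [0.0, 0.002, -1.0]]
force: [2.6, -0.1, -0.1]
grip_width: 0.0162
gripper_force: 40.0
```

```bash
python3 -m jog '[{"slide":[-0.5,0,0.2],"turn":[0,0,0],"claw":0},{"slide":[-0.5,0,0.4],"turn":[0,0,0],"claw":0},{"slide":[-0.5,0,0.4],"turn":[0,0,0],"claw":0}]'
python3 -m jog '[{"slide":[0,0,0.2],"turn":[0,0,0],"claw":0},{"slide":[0,0,0.4],"turn":[0,0,0],"claw":0},{"slide":[0,0,0.4],"turn":[0,0,0],"claw":0}]'
python3 -m jog '[{"slide":[0,0,0.2],"turn":[0,0,0],"claw":0},{"slide":[0,0,0.4],"turn":[0,0,0],"claw":0},{"slide":[0,0,0.4],"turn":[0,0,0],"claw":0}]'
```

```text
clock: 20.9
tool_pos: [0.4925, 0.1567, 0.1174]
ee_rot: [[-0.999, -0.04, -0.001], [-0.04, 0.999, 0.002], [0.001, 0.002, -1.0]]
force: [0.3, 0.5, -0.5]
grip_width: 0.0158
gripper_force: 40.0
clock: 21.15
tool_pos: [0.4928, 0.1566, 0.1173]
ee_rot: [[-0.999, -0.04, 0.0], [-0.04, 0.999, 0.002], [-0.0, 0.002, -1.0]]
force: [-1.1, -0.9, 2.7]
grip_width: 0.0157
gripper_force: 40.0
clock: 21.4
tool_pos: [0.4932, 0.1567, 0.1173]
ee_rot: [[-0.999, -0.04, 0.001], [-0.04, 0.999, 0.002], [-0.001, 0.002, -1.0]]
force: [-0.1, -1.0, 6.7]
grip_width: 0.0156
gripper_force: 40.0
```

Collar contact (6.7 N) comes exactly at the predicted height. Releasing and backing off.

```bash
python3 -m jog '[{"slide":[0,0,-0.4],"turn":[0,0,0],"claw":0},{"slide":[0,0,-0.4],"turn":[0,0,0],"claw":0.25},{"slide":[0,0,-0.4],"turn":[0,0,0],"claw":0.5},{"slide":[0,0,-0.4],"turn":[0,0,0],"claw":0.5},{"slide":[0,0,-0.4],"turn":[0,0,0],"claw":0.5},{"slide":[0,0,-0.4],"turn":[0,0,0],"claw":0.5},{"slide":[0,0,-0.4],"turn":[0,0,0],"claw":0.5}]'
```

```text
clock: 21.98
tool_pos: [0.4929, 0.1567, 0.1172]
ee_rot: [[-0.999, -0.04, 0.0], [-0.04, 0.999, 0.002], [-0.0, 0.002, -1.0]]
force: [0.4, 0.1, 0.7]
grip_width: 0.047
gripper_force: 0.0
```

```bash
python3 -m jog '[{"slide":[0,0,-5],"turn":[0,0,0],"claw":0.5},{"slide":[0,0,-15],"turn":[0,0,0],"claw":0.5},{"slide":[0,0,-35],"turn":[0,0,0],"claw":0.5},{"slide":[0,0,-65],"turn":[0,0,0],"claw":0.5},{"slide":[0,0,-100],"turn":[0,0,0],"claw":0.5},{"slide":[0,0,-130],"turn":[0,0,0],"claw":0.5},{"slide":[0,0,-140],"turn":[0,0,0],"claw":0.5},{"slide":[0,0,-140],"turn":[0,0,0],"claw":0.5},{"slide":[0,0,-140],"turn":[0,0,0],"claw":0.5}]'
python3 - <<'E'
from h import *
w=r.get_image("wrist")[:,:,::-1];s=r.get_image("scene")[:,:,::-1]
cv2.imwrite("pics/f.png",np.hstack([cv2.resize(w[180:380,260:460],(400,400)),cv2.resize(s[180:380,240:440],(400,400))]))
E
```

```text
clock: 22.73
tool_pos: [0.4929, 0.1564, 0.2578]
ee_rot: [[-0.999, -0.04, 0.001], [-0.04, 0.999, 0.003], [-0.001, 0.003, -1.0]]
force: [0.3, -0.3, -0.6]
grip_width: 0.047
gripper_force: 0.0
```

View pics/f.png

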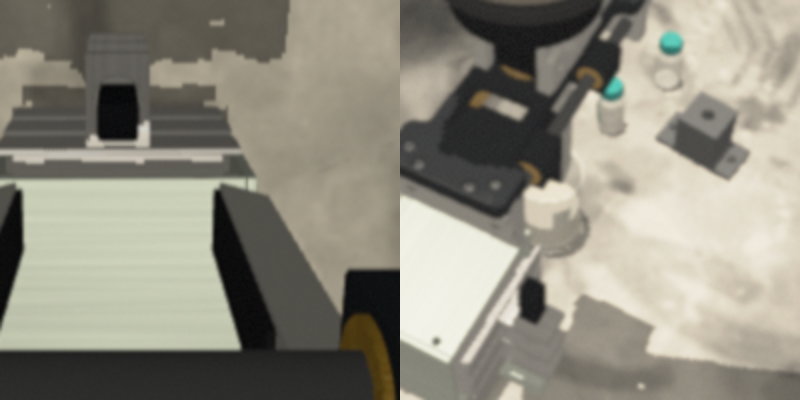

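The rod's head sits upright and low on the top eye (wrist (118,112), scene (532,300)), the trays are aligned, and the vials, beaker and empty stand are undisturbed. Handing in.

```bash
python3 -c "
from rig import r
print(r.finish_job())"
```

```text
the job is handed in; nothing more can be done
None
```

The rod is threaded through all three tray eyes into the socket, with its collar resting on the top eye; I released it and handed the job in at about 23 s, with the highest force I read about 7 N and the vials and beaker still where they stood.

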